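Seat a flanged bush in an L-slotted holding fixture

ROBOT

A 6-joint arm with a two-finger parallel gripper is mounted at the origin on the work surface; the furniture and walls round the work are solid. World frame = base frame: x ahead of the robot, y to its left, z up, the work surface at z = 0. Lengths are in m, angles in rad, forces in N, time in s.
With the tool pointing down it reaches from about 0.3 to 0.85 m from the base axis. Payload 5.4 kg.
Tool frame: the origin (TCP) lies midway between the tips of the shut fingers; the grasp point (between the pads) lies 19 mm behind it; y points along the fingers, x is the direction in which the jaws open and shut, and the axes are right-handed (so a half turn about y gives the same grasp; the last joint's range is limited). The gripper opens to 85 mm and grips with 20 to 120 N. Pads are 22 mm wide; open, the fingers measure 114 mm over their backs; the gripper's body (76 mm by 85 mm) begins 54 mm behind the grasp point. The pads swing forward as they close: fully open they stand 13 mm farther back than shut.
Start: joints at [0.967, 0.158, 1.597, -0, 1.386, -0.21], TCP at [0.221, 0.531, 0.231] pointing down, gripper open.
Joint ranges: [-2.91, 2.91], [-0.94, 2.29], [0.18, 2.7], [-1.29, 4.43], [0.17, 2.64], [-3, 3]. Speed limits (rad/s): [2.57, 2.57, 3.14, 3.14, 3.14, 3.14].

INTERFACE

Orientations are given as [roll, pitch, yaw] about the fixed x, y, z axes, in that order (R = Rz(yaw) Ry(pitch) Rx(roll)).
In Python, from bench import arm, imaging gives the robot as it stands.
- The arm moves only by the tool apply_moves, never from a script. Its argument "targets" is a list that holds one entry, the list of rows, each a list of 6 numbers: the shift along the tool's x, y, z in cm, then the turn, a rotation vector about the tool's x, y, z in degrees. In form: [[[tx, ty, tz, ax, ay, az], ...]]. A call has 1 to 10 rows; each row is the pose to reach, as a shift and turn from the pose commanded when the call began, along the tool's axes at that moment; what a row does not reach only later rows make up. A row lasts 1/10 s, in which the tool goes at most 50 mm and 8.59 degrees, less where a joint would pass 70% of its speed; a pose out of reach is approached as far as the arm can. A call with a gripper value outside its range is refused whole. "gripper" is the finger opening in cm, from 0 to 8.54, set as the call begins (left out, the last holds). The fingers move at their own pace and stop on an object; the grip force is fixed at half the most. Time passes only in rows, so rows that repeat a pose let the fingers close. It gives the time, the measured TCP pose, the force and the opening at its end, in the units of the state.
- arm.get_state(): the state, without advancing time (a new reading comes with each control period).
- imaging.capture(name): name is "scene" or "top" or "wrist"; returns the picture (480x640x3 uint8, red, green, blue); there is no depth.
- imaging.camera_info(name): a dict with "intrinsics" (3x3 intrinsics, pixels), "D" ([k1, k2, p1, p2, k3] as OpenCV has them; the pictures are not rectified), "cam_to_world" (4x4, takes a point from camera to world coordinates); the wrist camera has in their place "hand_eye" (4x4, takes a point from camera to tool coordinates, whose origin is the TCP and whose axes are the tool frame's). Camera axes: x right, y down, z forward; pixel columns grow to the right and rows downward; lengths in m; the calibration is good to about 2 mm. A picture is of the moment at which its call begins: read the wrist's pose just before it. camera_info takes no time and is no camera call.
- arm.close_job(): hands the job in, once; it reports no verdict.
The state is a dict: "time_s": time; "joints": joint angles; "dq": joint speeds; "effort": joint torques, N m; "ee_pos": TCP position; "tcp_rot": TCP orientation; "force": force on the tool from outside, world axes, zero at the start; "moment": the same for the moment, N m; "opening": opening from 0.0 (shut) to 1.0 (fully open).
Only numpy, scipy, OpenCV 4.12 (cv2) and the standard library are available. Lean on these libraries where they do the work, as an engineer would, in place of code of your own. Each camera call takes 0.05 s, during which the arm holds its last target.

TASK

Load the flanged brass bush into the holding fixture for finishing: slide it upright into the mouth of the L-shaped slot with its flange under the slotted plate, then sideways along the cross leg until you feel the flange bear on the hidden depth stop. Press it home there with about 10 newtons for half a second, never forcing it, then let go and leave it standing against the stop; leave the plain sleeve alone.

Things in the scene. Friction and masses are not known exactly. Their poses are not given: they have to be found in the camera images.
- bush: Flanged brass bush, loose, upright: round barrel 24 mm in diameter on a round flange 44 mm in diameter and 6 mm thick at the foot; 80 mm tall in all, about 0.35 kg. Origin: centre of the flange's underside; z up along the barrel.
- sleeve: Plain brass sleeve to be left alone: 24 mm in diameter, 70 mm tall, no flange, standing loose. Origin: centre of its underside, z up.
- fixture: Holding fixture fixed to the bench, 27 mm high: dark steel base 150 (x) by 160 (y) by 10 mm, and a slotted light metal plate (z = 19 to 27, x = -25 to 75 mm) over it. Flange slides on the base (z = 10) in the 9 mm gap. Open apron in front, x = -75 to -25, with 6 mm bolt heads at (-60,-65), (-60,70). Origin: centre of underside; x into the slot, y left, z up.
- mouth (a point): Centre of the mouth of the L-slot's entry leg, on the base's top: fixture (-25, 38, 10) mm, fixture's axes. The leg runs along x on this centre line, 44 mm wide at the mouth, narrowing in 10 mm to 28 mm. The channel for the flange is about 4 mm wider than the flange on either side.
- corner (a point): Where the two legs' centre lines cross, on the base's top: fixture (25, 38, 10) mm, fixture's axes. The barrel meets the plate's rear edge 2 mm beyond. The cross leg, 28 mm wide too, runs from here along -y; its far edge in the plate is at fixture y = -42 mm.
- stop: Depth stop under the plate at the cross leg's -y end; frame as the fixture's. A rigid two-prong fork on it meets the flange from the -y side, out of sight; its setting varies, unmeasured: bush axis at fixture y = 0 to -24 mm when home. A hard stop; before it only light friction, and in the last 5 mm a sprung touch pin (0.4 N) that still bears on a bush left there.
Mind the look-alikes: they are no part of the job. What is shaped like the bush but purple is not meant.

How it is judged:
On the way, in this order (a step that is already met when the one before it is completed fails the run):
1. the bush is in the entry leg of the slot, its flange under the plate (x of bush in the frame of fixture between 0.005 and 0.03 m and y of bush in the frame of fixture between 0.028 and 0.048 m and z of bush in the frame of fixture below 0.016 m and angle between bush's own z axis and vertical below 0.2 rad), for 0.1 s.
2. the bush is pressed home against the depth stop with more than 7 N (contact force between bush and stop above 7 N), for 0.3 s.
At the end, for the whole second after the job is handed in: The bush stands released and still in the cross leg, upright to 0.06 rad, flange flat on the base under the plate (2 mm), axis within 4 mm of the leg's centre line, and still at the stop: within about 5 mm of hard contact, the stop's touch pin bearing on it with over 0.1 N (x of bush in the frame of fixture between 0.021 and 0.029 m and y of bush in the frame of fixture between -0.027 and 0.006 m and z of bush in the frame of fixture between 0.008 and 0.012 m and angle between bush's own z axis and vertical below 0.06 rad and linear speed of bush below 0.01 m/s and contact force between bush and stop above 0.1 N).
It fails at once if the bush is forced: it meets the depth stop with more than 17 N, or, once in the slot, the fixture with more than 40 N (contact force between bush and stop above 17 N or (contact force between bush and fixture above 40 N and x of bush in the frame of fixture above -0.03 m)).
It fails at once if the plain sleeve is moved by more than 30 mm (distance of sleeve from where it was at the start of the episode above 0.03 m).
It also fails if it takes over 72 s, if anything falls off the work surface, if the arm or the gripper's body presses on something with over 40 N, if the wrist force passes 120 N, or if a joint passes its speed limit or range.

## Working session

There is one attempt and no reset: what is moved stays moved. The work goes in short steps, Python scripts to look and compute and a tool call to move; the robot and the scene stay as the last step left them, time stands still between calls to the robot, and variables do not carry over. Pictures are saved under pics/ and viewed, and the job is handed in when it is done.

Besides the shell and the picture viewer there is one more tool, called after "Emit:" in YAML: its name, and indented under it one key for each argument. apply_moves: Moves the arm, as the interface text tells. Its arguments: {"type":"object","properties":{"targets":{"type":"array","items":{"type":"array","items":{"type":"array","items":{"type":"number"}}}},"gripper":{"type":"number"}},"required":["targets"]}

```bash
mkdir -p pics; ls; python3 - <<'E'
from bench import arm, imaging
import cv2,json
s=arm.get_state();print(s)
for n in ["scene","top","wrist"]:
    im=imaging.capture(n);cv2.imwrite(f"pics/{n}0.png",im[:,:,::-1])
    i=imaging.camera_info(n)
    for k,v in i.items():print(n,k,v)
E
```

```text
pics
{'time_s': 0.0, 'joints': array([ 9.66869140e-01,  1.59037006e-01,  1.59825827e+00, -1.69868967e-06,
        1.38620691e+00, -2.10098798e-01]), 'dq': array([-0.00044942, -0.00086387,  0.00021536,  0.00081537,  0.00027584,
       -0.00045553]), 'effort': array([ 2.08462952e-03, -3.95971048e+01, -3.31441283e+01, -2.27384891e-05,
        8.03222065e-03,  2.12606773e-05]), 'ee_pos': array([0.2203068 , 0.53045882, 0.23031063]), 'tcp_rot': array([-1.57039971,  0.00186789,  1.17696862]), 'force': array([-0.4580994 , -0.27433547, -0.13529025]), 'moment': array([ 0.03404143,  0.0129781 , -0.01654166]), 'opening': 1.0051440895789476}
scene intrinsics [[601.98675575   0.         315.96535121]
 [  0.         601.98675575 238.53941339]
 [  0.           0.           1.        ]]
scene D [0.04673234 0.         0.         0.         0.        ]
scene cam_to_world [[ 0.69369221 -0.39357351  0.60323379 -0.1450581 ]
 [-0.72022885 -0.36990703  0.58688943 -0.67792748]
 [-0.00784371 -0.841587   -0.54006462  0.62270505]
 [ 0.          0.          0.          1.        ]]
top intrinsics [[583.71161729 
[... 199 characters left out ...]
 0.0168831  -0.99856249  0.05087163  0.43440011]
 [-0.9997245  -0.01768872 -0.01542803 -0.0290655 ]
 [ 0.01630571 -0.05059714 -0.99858603  1.17418669]
 [ 0.          0.          0.          1.        ]]
wrist intrinsics [[388.12547309   0.         325.32876268]
 [  0.         388.12547309 241.63918112]
 [  0.           0.           1.        ]]
wrist D [-0.03009196  0.          0.          0.          0.        ]
wrist hand_eye [[ 9.99999965e-01  2.47003402e-04  9.87646831e-05  2.68807990e-04]
 [-2.44392174e-05 -2.84397400e-01  9.58706482e-01 -1.42496235e-01]
 [ 2.64892182e-04 -9.58706450e-01 -2.84397384e-01  7.20464177e-02]
 [ 0.00000000e+00  0.00000000e+00  0.00000000e+00  1.00000000e+00]]
```

View pics/scene0.png

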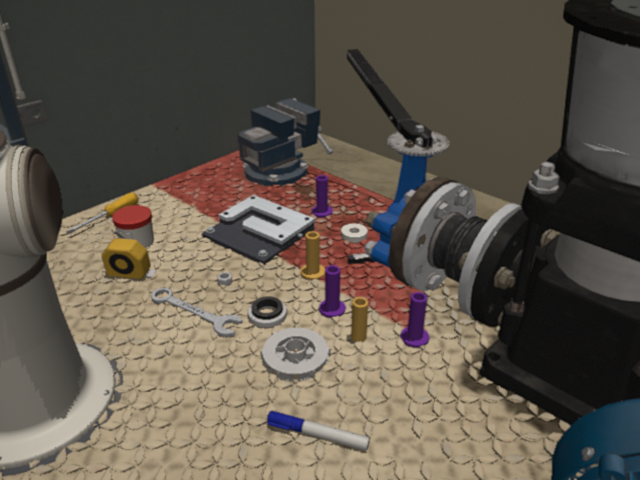

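View pics/top0.png

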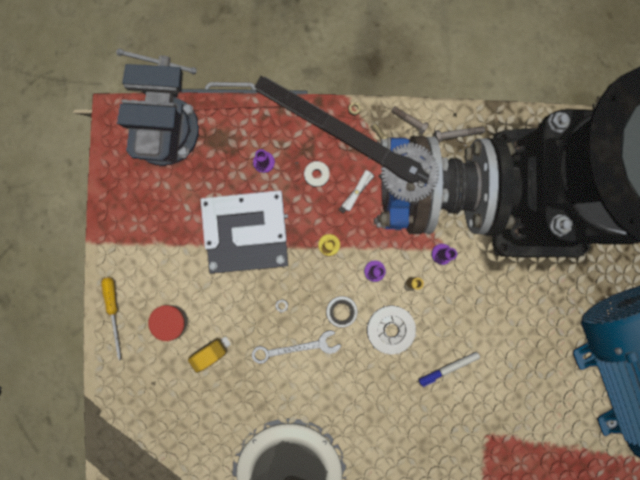

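View pics/wrist0.png

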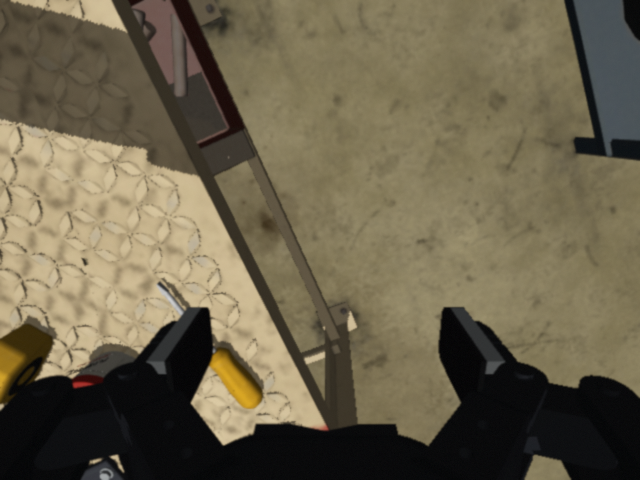

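Candidates for the bush are the yellow flanged bush in top (330,245) / scene (313,255), the plain sleeve in top (415,284) / scene (359,320), and purple look-alikes in top (263,161), (375,271), (444,254). I choose the yellow flanged one at top (330,245). Next I measure it.

```bash
cat > h.py <<'E'
import numpy as np,cv2
from bench import arm, imaging
from scipy.spatial.transform import Rotation as R
def ray(n,uv,T=None):
    i=imaging.camera_info(n)
    p=cv2.undistortPoints(np.array(uv,float).reshape(-1,1,2),np.array(i['intrinsics']),np.array(i['D'])).reshape(-1,2)
    T=np.array(i['cam_to_world']) if T is None else T
    d=np.c_[p,np.ones(len(p))]@T[:3,:3].T
    return T[:3,3],d
def onz(n,uv,z,T=None):
    o,d=ray(n,uv,T); return o+d*((z-o[2])/d[:,2])[:,None]
def proj(n,P,T=None):
    i=imaging.camera_info(n)
    T=np.array(i['cam_to_world']) if T is None else T
    Ti=np.linalg.inv(T)
    return cv2.projectPoints(np.array(P,float).reshape(-1,1,3),cv2.Rodrigues(Ti[:3,:3])[0],Ti[:3,3],np.array(i['intrinsics']),np.array(i['D']))[0].reshape(-1,2)
def wristT():
    s=arm.get_state();T=np.eye(4);T[:3,:3]=R.from_euler('xyz',s['tcp_rot']).as_matrix();T[:3,3]=s['ee_pos']
    return T@np.array(imaging.camera_info('wrist')['hand_eye'])
E
python3 - <<'E'
from h import *
im=cv2.imread('pics/top0.png')
c=cv2.resize(im[170:300,180:480],None,fx=2.6,fy=2.6,interpolation=cv2.INTER_CUBIC);cv2.imwrite('pics/crop1.png',c)
s=cv2.imread('pics/scene0.png');c=cv2.resize(s[180:360,190:450],None,fx=3,fy=3,interpolation=cv2.INTER_CUBIC);cv2.imwrite('pics/crop2.png',c)
hsv=cv2.cvtColor(im,cv2.COLOR_BGR2HSV)
m=((hsv[...,1]<60)&(hsv[...,2]>150)).astype(np.uint8); m[:, :190]=0;m[:,300:]=0;m[:185]=0;m[255:]=0
n,l,st,ce=cv2.connectedComponentsWithStats(m);k=1+st[1:,4].argmax();print(st[k])
cs,_=cv2.findContours((l==k).astype(np.uint8),cv2.RETR_EXTERNAL,cv2.CHAIN_APPROX_NONE)
P=onz('top',cs[0].reshape(-1,2),0.027)
r=cv2.minAreaRect((P[:,:2]*1000).astype(np.float32));print(r,cv2.boxPoints(r))
for nm,img in(('top',im),('scene',s)):
    h=cv2.cvtColor(img,cv2.COLOR_BGR2HSV)
    m=cv2.inRange(h,(18,120,60),(32,255,255))
    n,l,st,ce=cv2.connectedComponentsWithStats(m)
    for k in range(1,n):
        if st[k,4]>40:print(nm,st[k],ce[k])
E
```

```text
[ 200  185   86   66 3250]
((517.990478515625, 99.3568344116211), (112.35163116455078, 164.17434692382812), 7.617198944091797) [[451.42938  173.27333 ]
 [473.19135   10.547694]
 [584.5516    25.440338]
 [562.7896   188.16597 ]]
top [318 234  22  22 372] [328.70967742 244.34139785]
top [101 277  17  38 445] [108.98426966 295.13932584]
top [410 278  13  11 119] [416.12605042 283.08403361]
top [188 340  38  32 664] [206.86144578 355.66415663]
scene [105 192  33  24 343] [121.52478134 202.50145773]
scene [301 231  24  49 688] [312.23982558 257.62354651]
scene [ 102  238   48   41 1179] [127.11195929 257.20525869]
scene [115 259  13  10  96] [120.84375 263.59375]
scene [351 298  17  43 609] [359.00821018 318.90147783]
```

View pics/crop1.png

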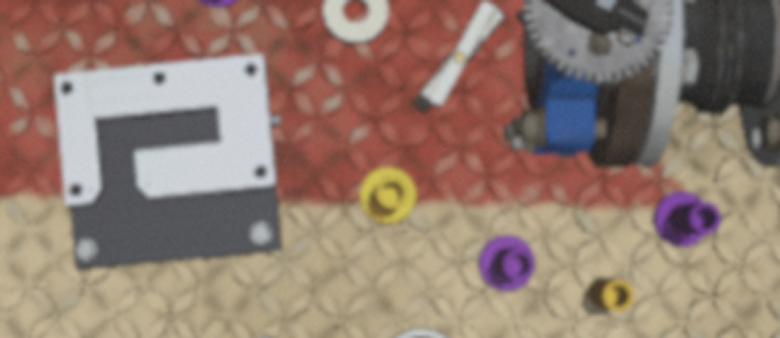

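View pics/crop2.png

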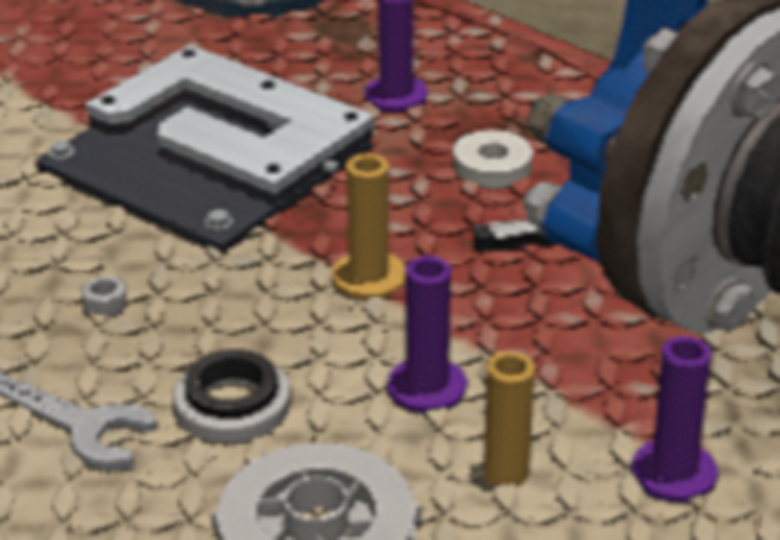

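Crops confirm it: the yellow flanged bush is at scene (313,255), and the unflanged sleeve is at (359,320). The plate's L-slot opens toward the robot. Now I compute positions.

```bash
python3 - <<'E'
from h import *
pc=np.array([[55,75],[262,55],[275,183],[66,206]])/2.6+[180,170]-0.3
bc=np.array([[79,268],[279,247]])/2.6+[180,170]-0.3
P=onz('top',pc,.027)*1000;B=onz('top',bc,.010)*1000
print(P.round(0),B.round(0))
# fit fixture pose: model corners
mod=np.array([[75,80],[75,-80],[-25,-80],[-25,80],[-75,80],[-75,-80]],float)
obs=np.r_[P,B][:,:2]
mc,oc=mod.mean(0),obs.mean(0)
U,S,V=np.linalg.svd((mod-mc).T@(obs-oc));Rm=(U@V).T
t=oc-Rm@mc;print('yaw',np.degrees(np.arctan2(Rm[1,0],Rm[0,0])),t,'res',(obs-(mod@Rm.T+t)).round(1))
print('bush top flange',onz('top',[[329,245]],.006)*1000)
print('bush scene foot',onz('scene',[[312.5,269.5]],.006)*1000, 'topcentre',onz('scene',[[312.5,235]],.08)*1000)
print('sleeve',onz('scene',[[359,301]],.07)*1000,onz('top',[[418,283.5]],.07)*1000)
E
```

```text
[[553. 183.  27.]
 [571.  25.  27.]
 [474.  13.  27.]
 [454. 171.  27.]] [[407. 163.  10.]
 [426.  10.  10.]]
yaw 6.8686135336030265 [489.0775066   95.11052073] res [[-0.6 -0.9]
 [-1.9  0.2]
 [ 0.3  0.3]
 [-0.9 -0.1]
 [ 1.6 -2.4]
 [ 1.5  2.9]]
bush top flange [[466.51167835 -73.5503009    6.        ]]
bush scene foot [[467.1052841  -73.15347049   6.        ]] topcentre [[465.0786911  -76.25400433  80.        ]]
sleeve [[ 393.65102183 -240.35589511   70.        ]] [[ 394.20480286 -241.97405515   70.        ]]
```

Emit:
apply_moves:
  targets:
    - [[-39.6,0,-43,0,-29.4,0],[-39.6,0,-43,0,-29.4,0],[-39.6,0,-43,0,-29.4,0],[-39.6,0,-43,0,-29.4,0],[-39.6,0,-43,0,-29.4,0],[-39.6,0,-43,0,-29.4,0],[-39.6,0,-43,0,-29.4,0],[-39.6,0,-43,0,-29.4,0],[-39.6,0,-43,0,-29.4,0],[-39.6,0,-43,0,-29.4,0]]

```text
time_s: 1.15
ee_pos: [0.4259, 0.0856, 0.2313]
tcp_rot: [-1.571, -0.0, 1.69]
force: [1.3, 1.5, -0.3]
opening: 0.998
```

Emit:
apply_moves:
  targets:
    - [[-5,0,-1.4,0,0,0],[-10,0,-2.8,0,0,0],[-10,0,-2.8,0,0,0],[-10,0,-2.8,0,0,0]]

```text
time_s: 1.55
ee_pos: [0.4652, -0.0092, 0.231]
tcp_rot: [-1.57, -0.001, 1.687]
force: [-0.1, -0.2, 0.1]
opening: 0.999
```

```bash
cat >> h.py <<'E'
def snap(name):
    T=wristT(); im=imaging.capture('wrist')[:,:,::-1].copy(); cv2.imwrite(f'pics/{name}.png',im); np.save(f'pics/{name}.npy',T); return im,T
E
python3 - <<'E'
from h import *
im,T=snap('w1');s=arm.get_state();print(s['ee_pos'],s['tcp_rot'],s['force'],s['time_s'])
E
```

```text
[ 0.46489339 -0.0080646   0.23095638] [-1.56982050e+00 -9.59606416e-04  1.68937918e+00] [-0.56793755  0.35620177  0.12870688] 1.6
```

View pics/w1.png

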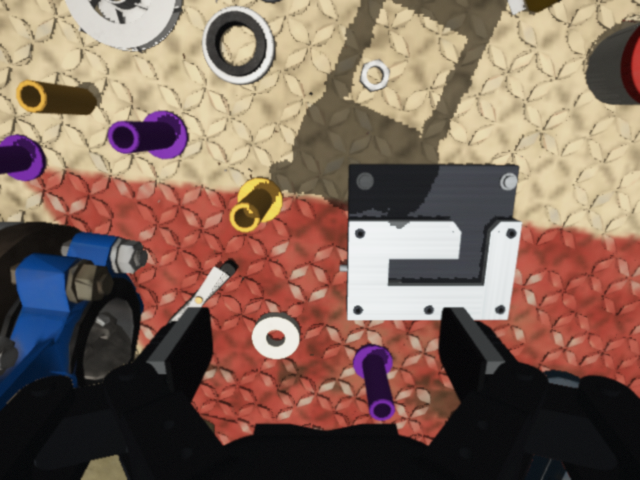

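The wrist view shows the bush at (262,203), with its top at about (243,217). The fixture plate runs from (348,220) to (521,322), with the slot mouth at about (473,222).

```bash
python3 - <<'E'
from h import *
im=cv2.imread('pics/w1.png');T=np.load('pics/w1.npy')
c=cv2.resize(im[150:335,330:535],None,fx=3.2,fy=3.2,interpolation=cv2.INTER_CUBIC);cv2.imwrite('pics/crop3.png',c)
c=cv2.resize(im[165:245,215:300],None,fx=7,fy=7,interpolation=cv2.INTER_CUBIC);cv2.imwrite('pics/crop4.png',c)
E
```

```text
(no output)
```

View pics/crop3.png

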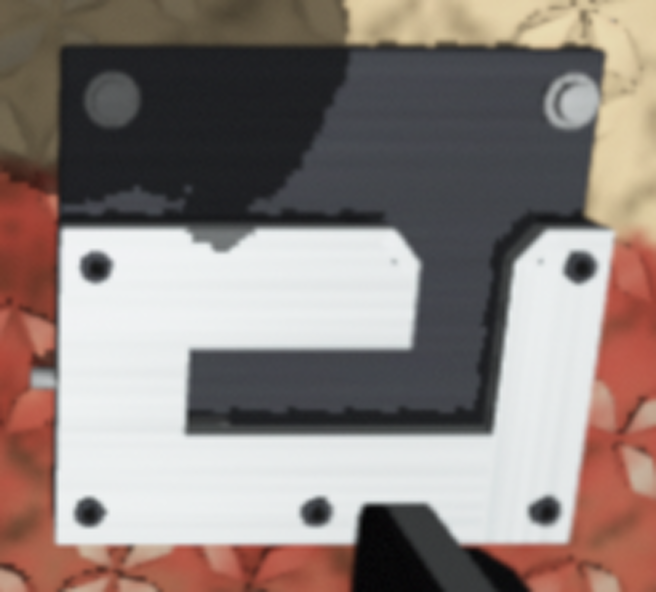

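View pics/crop4.png

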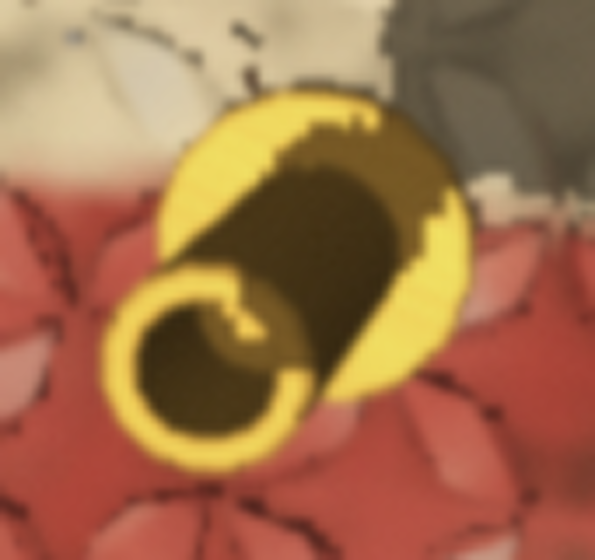

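```bash
python3 - <<'E'
from h import *
T=np.load('pics/w1.npy')
px=np.array([[57,228],[55,544],[572,543],[613,230],[188,349],[186,433],[493,433],[412,349],[418,262],[515,262],[60,46],[604,50]])/3.2+[330,150]-.35
mod=np.array([[-25,-80],[75,-80],[75,80],[-25,80],[11,-42],[39,-42],[39,52],[11,24],[-15,24],[-15,52],[-75,-80],[-75,80]],float)
z=np.r_[np.full(10,.027),.01,.01]
obs=np.array([onz('wrist',[p],zz,T)[0,:2] for p,zz in zip(px,z)])*1000
mc,oc=mod.mean(0),obs.mean(0)
U,S,V=np.linalg.svd((mod-mc).T@(obs-oc));Rm=(U@V).T
t=oc-Rm@mc;print('yaw',np.degrees(np.arctan2(Rm[1,0],Rm[0,0])),t,'scale',S.sum()/((mod-mc)**2).sum(),'res',(obs-(mod@Rm.T+t)).round(1).tolist())
fl=np.array([[315,245]])/7+[215,165]-.4;tp=np.array([[209,367]])/7+[215,165]-.4
print(onz('wrist',fl,.006,T)*1000,onz('wrist',tp,.08,T)*1000)
E
```

```text
yaw 6.849352279898064 [489.19209178  95.98674541] scale 1.0004898147054706 res [[-0.4, -1.1], [0.0, -0.3], [0.6, 1.3], [0.4, -0.1], [0.2, 0.2], [-1.1, 0.6], [-0.5, -0.1], [0.4, 0.7], [-0.1, -0.2], [-0.1, 0.2], [-0.4, 0.1], [0.8, -1.3]]
[[467.37329444 -72.0194863    6.        ]] [[467.56470114 -71.8041093   80.        ]]
```

Emit:
apply_moves:
  targets:
    - [[-4,0,0.3,0,0,0],[-6.4,3,0.5,0,0,0],[-6.4,8,0.5,0,0,0],[-6.4,12,0.5,0,0,0],[-6.4,12,0.5,0,0,0],[-6.4,12,0.5,0,0,0]]

```text
time_s: 2.2
ee_pos: [0.4678, -0.0712, 0.1119]
tcp_rot: [-1.57, -0.001, 1.692]
force: [0.6, 0.3, 1.0]
opening: 0.995
```

```bash
python3 - <<'E'
from h import *
im,T=snap('w2');s=arm.get_state();print(s['ee_pos'],s['tcp_rot'],s['force'],s['time_s'])
print(proj('wrist',[[.4675,-.0719,.08],[.4675,-.0719,.006]],T))
E
```

```text
[ 0.46921523 -0.07196166  0.11347401] [-1.57341577e+00  1.37638907e-03  1.69187038e+00] [ 0.15489602 -0.55145797  0.57390437] 2.25
[[323.76674845 280.9225057 ]
 [324.09887821 238.60728199]]
```

View pics/w2.png

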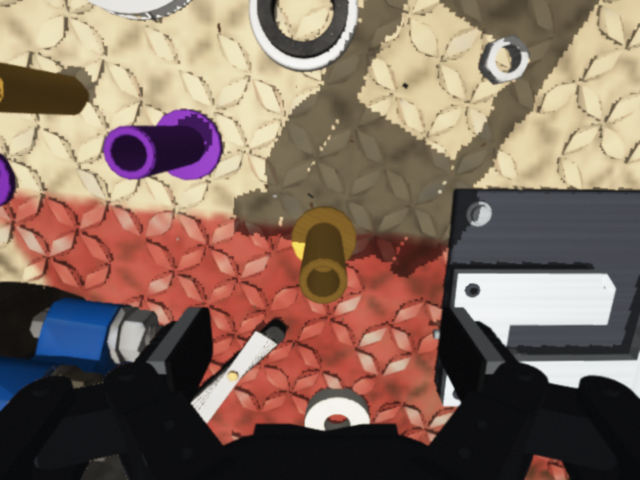

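The bush top is seen at (323,281) and predicted at (324,281), so I'm descending.

Emit:
apply_moves:
  targets:
    - [[0,3,0,0,0,0],[0,6,0,0,0,0],[0,8.1,0,0,0,0],[0,8.1,0,0,0,0],[0,8.1,0,0,0,0]]

```text
time_s: 2.75
ee_pos: [0.4699, -0.073, 0.0327]
tcp_rot: [-1.574, 0.002, 1.691]
force: [0.5, 0.2, 0.6]
opening: 1.001
```

Emit:
apply_moves:
  targets:
    - [[0,0,0,0,0,0],[0,0,0,0,0,0],[0,0,0,0,0,0],[0,0,0,0,0,0],[0,0,0,0,0,0],[0,0,0,0,0,0],[0,0,0,0,0,0],[0,0,0,0,0,0],[0,0,0,0,0,0],[0,0,0,0,0,0]]
  gripper: 0

```text
time_s: 3.75
ee_pos: [0.4683, -0.0726, 0.0309]
tcp_rot: [-1.571, 0.0, 1.69]
force: [-1.7, 0.8, 5.3]
opening: 0.269
```

Emit:
apply_moves:
  targets:
    - [[0,-2,0,0,0,0],[0,-4,0,0,0,0],[3,-4,0.1,0,0,0],[6,-4,0.2,0,0,0],[9,-4,0.4,0,0,0],[12,-4,0.5,0,0,0],[15,-4,0.6,0,0,0],[18,-4,0.8,0,0,0],[20.2,-4,0.8,0,0,0],[20.2,-4,0.8,0,0,0]]

```text
time_s: 4.75
ee_pos: [0.4345, 0.1291, 0.0695]
tcp_rot: [-1.569, -0.001, 1.693]
force: [0.5, -0.7, -3.0]
opening: 0.264
```

```bash
python3 - <<'E'
from h import *
im,T=snap('w3');s=arm.get_state();print(s['ee_pos'],s['tcp_rot'],s['force'],s['time_s'])
g=s['ee_pos'].copy();print(proj('wrist',[[g[0],g[1],g[2]+.05],[g[0],g[1],g[2]-.024]],T))
E
```

```text
[0.43495178 0.12785442 0.06961697] [-1.56916813e+00  5.92626376e-05  1.69263279e+00] [ 0.4440755  -1.15335239 -2.52169441] 4.8
[[320.83105411 393.69773632]
 [322.40817618 289.09449729]]
```

View pics/w3.png

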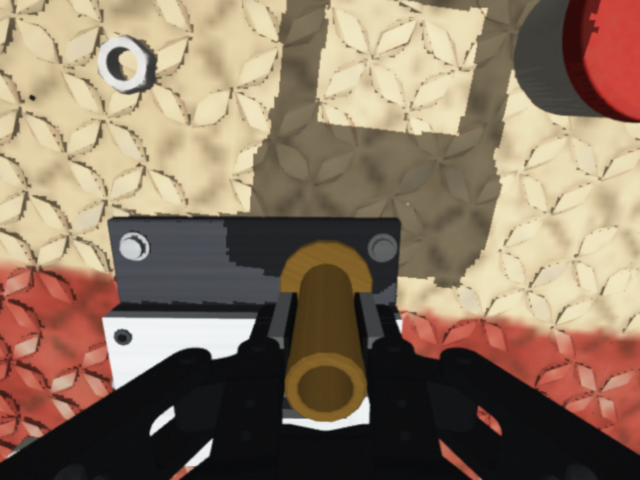

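The bush is held centred between the jaws, with its top at (325,388) and its flange at about (325,285), above the apron. Lowering gently until the base is felt.

Emit:
apply_moves:
  targets:
    - [[0,1.2,0,0,0,0],[0,2.4,0,0,0,0],[0,2.6,0,0,0,0],[0,2.7,0,0,0,0],[0,2.7,0,0,0,0]]

```text
time_s: 5.3
ee_pos: [0.436, 0.1267, 0.0431]
tcp_rot: [-1.57, -0.0, 1.689]
force: [0.2, 0.6, -2.1]
opening: 0.264
```

Emit:
apply_moves:
  targets:
    - [[0,0.1,0,0,0,0],[0,0.2,0,0,0,0],[0,0.2,0,0,0,0]]

```text
time_s: 5.6
ee_pos: [0.4361, 0.1271, 0.0415]
tcp_rot: [-1.571, 0.0, 1.69]
force: [-0.1, -0.2, -2.9]
opening: 0.266
```

Emit:
apply_moves:
  targets:
    - [[0,0.05,0,0,0,0],[0,0.1,0,0,0,0],[0,0.1,0,0,0,0]]

```text
time_s: 5.9
ee_pos: [0.4362, 0.1272, 0.041]
tcp_rot: [-1.571, 0.0, 1.69]
force: [-2.1, 0.2, 4.9]
opening: 0.261
```

Emit:
apply_moves:
  targets:
    - [[0,-0.1,0,0,0,0],[0,-0.1,-1,0,0,0],[0,-0.1,-2,0,0,0],[0,-0.1,-2.8,0,0,0],[0,-0.1,-3.3,0,0,0],[0,-0.1,-3.3,0,0,0]]

```text
time_s: 6.5
ee_pos: [0.4696, 0.131, 0.0413]
tcp_rot: [-1.571, 0.0, 1.69]
force: [-0.3, 0.3, -2.5]
opening: 0.265
```

Emit:
apply_moves:
  targets:
    - [[0,0,-0.5,0,0,0],[0,0,-1,0,0,0],[0,0,-1.5,0,0,0],[0,0,-1.5,0,0,0]]

```text
time_s: 6.9
ee_pos: [0.4845, 0.1328, 0.0415]
tcp_rot: [-1.572, 0.0, 1.69]
force: [-0.0, -0.5, -1.6]
opening: 0.266
```

Emit:
apply_moves:
  targets:
    - [[0,0,-0.6,0,0,0],[0,0,-1.2,0,0,0],[0,0,-1.6,0,0,0],[0,0,-1.6,0,0,0],[0,0,-1.6,0,0,0]]

```text
time_s: 7.4
ee_pos: [0.4995, 0.1347, 0.0413]
tcp_rot: [-1.571, -0.0, 1.69]
force: [0.3, -0.6, -3.3]
opening: 0.266
```

```bash
python3 - <<'E'
from h import *
im,T=snap('w4');s=arm.get_state();print(s['ee_pos'],s['tcp_rot'],s['force'],s['time_s'])
c=imaging.capture('scene')[:,:,::-1];cv2.imwrite('pics/s4.png',cv2.resize(c[150:300,180:380],None,fx=3.5,fy=3.5,interpolation=cv2.INTER_CUBIC))
E
```

```text
[0.4992934  0.13469867 0.04121812] [-1.57032718e+00 -1.42746038e-05  1.69014829e+00] [-0.01299722 -0.27732926 -1.83242858] 7.45
```

View pics/w4.png

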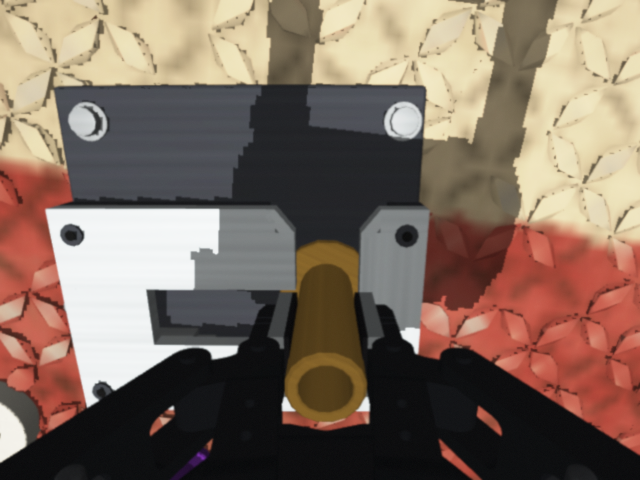

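View pics/s4.png

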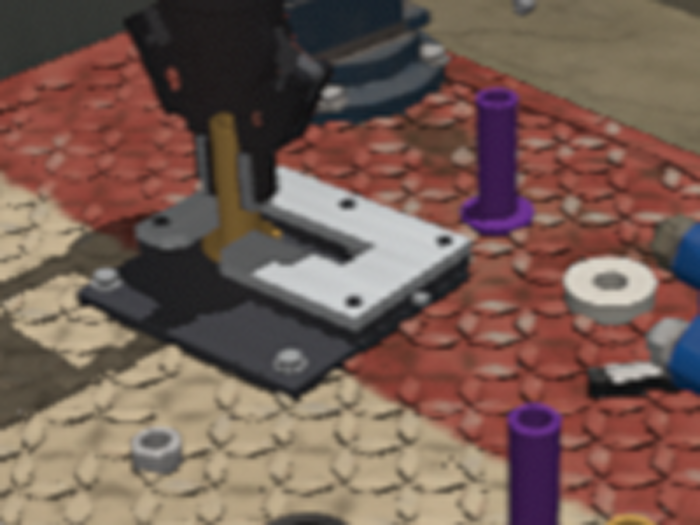

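In the wrist view the bush stands in the entry leg, with its flange visible through the slot at (325,250). Forces are light. Next I advance to the corner and feel for the rear edge.

Emit:
apply_moves:
  targets:
    - [[0,0,-0.5,0,0,0],[0,0,-1,0,0,0],[0,0,-1.1,0,0,0],[0,0,-1.1,0,0,0]]

```text
time_s: 7.9
ee_pos: [0.5108, 0.136, 0.0414]
tcp_rot: [-1.571, 0.0, 1.69]
force: [-0.2, 0.4, -2.2]
opening: 0.264
```

Emit:
apply_moves:
  targets:
    - [[0,0,-0.05,0,0,0],[0,0,-0.1,0,0,0],[0,0,-0.1,0,0,0]]

```text
time_s: 8.2
ee_pos: [0.5114, 0.1361, 0.0413]
tcp_rot: [-1.571, -0.0, 1.69]
force: [-0.0, 0.4, -2.3]
opening: 0.262
```

Emit:
apply_moves:
  targets:
    - [[0,0,-0.05,0,0,0],[0,0,-0.1,0,0,0],[0,0,-0.1,0,0,0]]

```text
time_s: 8.5
ee_pos: [0.5121, 0.1362, 0.0412]
tcp_rot: [-1.57, -0.0, 1.69]
force: [-0.8, 0.1, -1.2]
opening: 0.264
```

Emit:
apply_moves:
  targets:
    - [[0,0,-0.05,0,0,0],[0,0,-0.1,0,0,0],[0,0,-0.1,0,0,0]]

```text
time_s: 8.8
ee_pos: [0.5123, 0.1363, 0.0411]
tcp_rot: [-1.568, -0.0, 1.69]
force: [-5.8, -0.9, 0.6]
opening: 0.271
```

Contact with the rear edge felt (-5.8 N). I back off about 2.4 mm to the leg's centre line and slide along -y.

Emit:
apply_moves:
  targets:
    - [[0,0,0.24,0,0,0],[0,0,0.24,0,0,0],[-0.5,0,0.24,0,0,0],[-1,0,0.24,0,0,0],[-1.5,0,0.24,0,0,0],[-2,0,0.24,0,0,0],[-2.5,0,0.24,0,0,0],[-2.9,0,0.24,0,0,0],[-2.9,0,0.24,0,0,0]]

```text
time_s: 9.7
ee_pos: [0.5146, 0.1067, 0.0414]
tcp_rot: [-1.571, 0.0, 1.689]
force: [-0.1, -0.0, -2.9]
opening: 0.26
```

Emit:
apply_moves:
  targets:
    - [[-0.04,0,0.06,0,0,0],[-0.1,0,0.06,0,0,0],[-0.1,0,0.06,0,0,0]]

```text
time_s: 10.0
ee_pos: [0.5139, 0.1063, 0.0413]
tcp_rot: [-1.571, 0.0, 1.69]
force: [0.3, 0.2, -1.7]
opening: 0.264
```

```bash
cat > st.py <<'E'
from h import *
s=arm.get_state();d=s['ee_pos'][:2]*1000-[489.2,96];c,q=.99286,.11926
print('fx %.2f fy %.2f z %.1f'%(c*d[0]+q*d[1],-q*d[0]+c*d[1],s['ee_pos'][2]*1000),'F fix',(c*s['force'][0]+q*s['force'][1]).round(2),(-q*s['force'][0]+c*s['force'][1]).round(2),s['force'][2].round(2),s['time_s'])
E
python3 st.py
```

```text
fx 25.80 fy 7.30 z 41.3 F fix 0.33 0.21 -1.75 10.0
```

Emit:
apply_moves:
  targets:
    - [[-0.15,0,0,0,0,0],[-0.3,0,0,0,0,0],[-0.45,0,0,0,0,0],[-0.45,0,0,0,0,0]]

```text
time_s: 10.4
ee_pos: [0.5146, 0.1016, 0.0413]
tcp_rot: [-1.571, 0.0, 1.69]
force: [0.3, -0.3, -2.6]
opening: 0.267
```

Emit:
apply_moves:
  targets:
    - [[-0.04,0,0,0,0,0],[-0.08,0,0,0,0,0],[-0.08,0,0,0,0,0]]

```text
time_s: 10.7
ee_pos: [0.5146, 0.1009, 0.0413]
tcp_rot: [-1.571, -0.0, 1.69]
force: [0.2, -0.2, -2.9]
opening: 0.264
```

Emit:
apply_moves:
  targets:
    - [[-0.04,0,0,0,0,0],[-0.08,0,0,0,0,0],[-0.08,0,0,0,0,0]]

```text
time_s: 11.0
ee_pos: [0.5147, 0.1001, 0.0413]
tcp_rot: [-1.571, 0.0, 1.69]
force: [-0.2, -0.1, -2.3]
opening: 0.266
```

Emit:
apply_moves:
  targets:
    - [[-0.04,0,0,0,0,0],[-0.08,0,0,0,0,0],[-0.08,0,0,0,0,0]]

```text
time_s: 11.3
ee_pos: [0.5148, 0.0993, 0.0413]
tcp_rot: [-1.571, 0.0, 1.69]
force: [-0.3, -0.4, -2.9]
opening: 0.265
```

Emit:
apply_moves:
  targets:
    - [[-0.04,0,0,0,0,0],[-0.08,0,0,0,0,0],[-0.08,0,0,0,0,0]]

```text
time_s: 11.6
ee_pos: [0.5149, 0.0985, 0.0413]
tcp_rot: [-1.571, 0.0, 1.69]
force: [0.7, -0.3, -2.1]
opening: 0.267
```

Emit:
apply_moves:
  targets:
    - [[-0.04,0,0,0,0,0],[-0.08,0,0,0,0,0],[-0.08,0,0,0,0,0]]

```text
time_s: 11.9
ee_pos: [0.515, 0.0977, 0.0413]
tcp_rot: [-1.571, 0.0, 1.69]
force: [-0.3, 0.9, -3.2]
opening: 0.265
```

Emit:
apply_moves:
  targets:
    - [[-0.04,0,0,0,0,0],[-0.08,0,0,0,0,0],[-0.08,0,0,0,0,0]]

```text
time_s: 12.2
ee_pos: [0.5151, 0.0969, 0.0414]
tcp_rot: [-1.571, 0.0, 1.69]
force: [0.9, -0.6, -1.1]
opening: 0.265
```

Emit:
apply_moves:
  targets:
    - [[-0.04,0,0,0,0,0],[-0.08,0,0,0,0,0],[-0.08,0,0,0,0,0]]

```text
time_s: 12.5
ee_pos: [0.5152, 0.0961, 0.0413]
tcp_rot: [-1.571, 0.0, 1.69]
force: [0.2, 0.0, -2.3]
opening: 0.265
```

Emit:
apply_moves:
  targets:
    - [[-0.04,0,0,0,0,0],[-0.08,0,0,0,0,0],[-0.08,0,0,0,0,0]]

```text
time_s: 12.8
ee_pos: [0.5153, 0.0954, 0.0413]
tcp_rot: [-1.571, 0.0, 1.69]
force: [0.0, 0.3, -2.1]
opening: 0.264
```

Emit:
apply_moves:
  targets:
    - [[-0.04,0,0,0,0,0],[-0.08,0,0,0,0,0],[-0.08,0,0,0,0,0]]

```text
time_s: 13.1
ee_pos: [0.5153, 0.0946, 0.0413]
tcp_rot: [-1.571, -0.0, 1.69]
force: [-0.1, 0.0, -1.5]
opening: 0.265
```

Emit:
apply_moves:
  targets:
    - [[-0.04,0,0,0,0,0],[-0.08,0,0,0,0,0],[-0.08,0,0,0,0,0]]

```text
time_s: 13.4
ee_pos: [0.5155, 0.0938, 0.0413]
tcp_rot: [-1.571, -0.0, 1.69]
force: [-0.0, 1.0, -2.7]
opening: 0.264
```

Emit:
apply_moves:
  targets:
    - [[-0.04,0,0,0,0,0],[-0.08,0,0,0,0,0],[-0.08,0,0,0,0,0]]

```text
time_s: 13.7
ee_pos: [0.5155, 0.093, 0.0413]
tcp_rot: [-1.571, -0.0, 1.69]
force: [-0.2, 1.2, -1.9]
opening: 0.264
```

Emit:
apply_moves:
  targets:
    - [[-0.04,0,0,0,0,0],[-0.08,0,0,0,0,0],[-0.08,0,0,0,0,0]]

```text
time_s: 14.0
ee_pos: [0.5157, 0.0922, 0.0414]
tcp_rot: [-1.571, 0.0, 1.69]
force: [-0.1, 0.9, -3.2]
opening: 0.265
```

Emit:
apply_moves:
  targets:
    - [[-0.04,0,0,0,0,0],[-0.08,0,0,0,0,0],[-0.08,0,0,0,0,0]]

```text
time_s: 14.3
ee_pos: [0.5157, 0.0914, 0.0413]
tcp_rot: [-1.571, -0.0, 1.69]
force: [-1.3, 0.8, -2.6]
opening: 0.265
```

Emit:
apply_moves:
  targets:
    - [[-0.04,0,0,0,0,0],[-0.08,0,0,0,0,0],[-0.08,0,0,0,0,0]]

```text
time_s: 14.6
ee_pos: [0.5158, 0.0906, 0.0413]
tcp_rot: [-1.571, -0.0, 1.69]
force: [-0.0, 0.9, -1.9]
opening: 0.266
```

Emit:
apply_moves:
  targets:
    - [[-0.03,0,0,0,0,0],[-0.06,0,0,0,0,0],[-0.06,0,0,0,0,0]]

```text
time_s: 14.9
ee_pos: [0.5159, 0.09, 0.0413]
tcp_rot: [-1.571, -0.0, 1.69]
force: [-0.2, 0.4, -2.3]
opening: 0.265
```

Emit:
apply_moves:
  targets:
    - [[-0.03,0,0,0,0,0],[-0.06,0,0,0,0,0],[-0.06,0,0,0,0,0]]

```text
time_s: 15.2
ee_pos: [0.516, 0.0895, 0.0413]
tcp_rot: [-1.571, -0.0, 1.69]
force: [0.4, 0.1, -3.4]
opening: 0.267
```

Emit:
apply_moves:
  targets:
    - [[-0.03,0,0,0,0,0],[-0.06,0,0,0,0,0],[-0.06,0,0,0,0,0]]

```text
time_s: 15.5
ee_pos: [0.5159, 0.089, 0.0413]
tcp_rot: [-1.57, -0.0, 1.69]
force: [-1.3, 1.1, -1.5]
opening: 0.269
```

Emit:
apply_moves:
  targets:
    - [[-0.03,0,0,0,0,0],[-0.06,0,0,0,0,0],[-0.06,0,0,0,0,0]]

```text
time_s: 15.8
ee_pos: [0.5159, 0.0886, 0.0413]
tcp_rot: [-1.57, -0.001, 1.69]
force: [-1.0, 3.8, -2.8]
opening: 0.268
```

Stop felt. I'm building up force gently.

Emit:
apply_moves:
  targets:
    - [[-0.03,0,0,0,0,0],[-0.06,0,0,0,0,0],[-0.06,0,0,0,0,0]]

```text
time_s: 16.1
ee_pos: [0.5159, 0.0883, 0.0412]
tcp_rot: [-1.57, -0.001, 1.69]
force: [-1.9, 5.9, -1.0]
opening: 0.272
```

Emit:
apply_moves:
  targets:
    - [[-0.04,0,0,0,0,0],[-0.08,0,0,0,0,0],[-0.08,0,0,0,0,0]]

```text
time_s: 16.4
ee_pos: [0.5159, 0.088, 0.0412]
tcp_rot: [-1.57, -0.002, 1.69]
force: [-2.2, 8.1, -0.8]
opening: 0.266
```

Emit:
apply_moves:
  targets:
    - [[-0.03,0,0,0,0,0],[-0.06,0,0,0,0,0],[-0.06,0,0,0,0,0],[-0.06,0,0,0,0,0]]

```text
time_s: 16.8
ee_pos: [0.5159, 0.0878, 0.0412]
tcp_rot: [-1.57, -0.003, 1.69]
force: [-2.6, 8.5, -0.0]
opening: 0.265
```

Emit:
apply_moves:
  targets:
    - [[-0.03,0,0,0,0,0],[-0.05,0,0,0,0,0],[-0.05,0,0,0,0,0],[-0.05,0,0,0,0,0],[-0.05,0,0,0,0,0],[-0.05,0,0,0,0,0],[-0.05,0,0,0,0,0]]

```text
time_s: 17.5
ee_pos: [0.5159, 0.0877, 0.0412]
tcp_rot: [-1.57, -0.004, 1.689]
force: [-2.2, 10.3, -1.6]
opening: 0.269
```

Held about 10 N for over 0.5 s. Relaxing, then setting down on the base.

Emit:
apply_moves:
  targets:
    - [[0.1,0,0,0,0,0],[0.2,0,0,0,0,0],[0.25,0,0,0,0,0],[0.25,0.05,0,0,0,0],[0.25,0.08,0,0,0,0],[0.25,0.08,0,0,0,0]]

```text
time_s: 18.1
ee_pos: [0.516, 0.0884, 0.041]
tcp_rot: [-1.57, -0.0, 1.69]
force: [-3.7, 5.3, 2.7]
opening: 0.264
```

Emit:
apply_moves:
  targets:
    - [[0.05,-0.02,0.03,0,0,0],[0.08,-0.02,0.05,0,0,0],[0.08,-0.02,0.05,0,0,0]]

```text
time_s: 18.4
ee_pos: [0.5158, 0.0886, 0.041]
tcp_rot: [-1.571, 0.001, 1.69]
force: [-2.5, 1.9, 0.8]
opening: 0.264
```

Emit:
apply_moves:
  targets:
    - [[0,0,0,0,0,0],[0,0,0,0,0,0],[0,0,0,0,0,0],[0,0,0,0,0,0],[0,0,0,0,0,0],[0,0,0,0,0,0]]
  gripper: 6

```text
time_s: 19.0
ee_pos: [0.5156, 0.0889, 0.0408]
tcp_rot: [-1.571, 0.0, 1.69]
force: [-0.1, -0.1, 0.3]
opening: 0.706
```

```bash
python3 - <<'E'
from h import *
im,T=snap('w5');s=arm.get_state();print(s['ee_pos'],s['tcp_rot'],s['force'],s['time_s'],s['opening'])
E
```

```text
[0.51561748 0.08897877 0.04077926] [-1.57093639e+00  7.37726359e-05  1.69017587e+00] [-0.29739886 -0.15798356  0.99404286] 19.05 0.7018696546098306
```

View pics/w5.png

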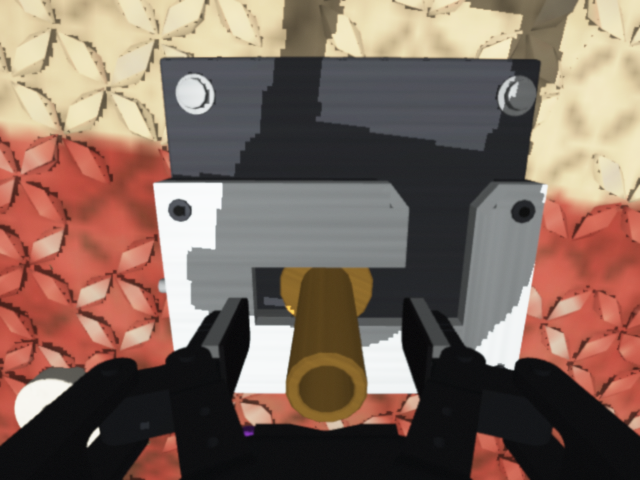

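The bush is released and standing between the open fingers, with its top at (326,388). I raise the gripper straight up and check.

Emit:
apply_moves:
  targets:
    - [[0,-1,0,0,0,0],[0,-3,0,0,0,0],[0,-6,0,0,0,0],[0,-9,0,0,0,0],[0,-13,0,0,0,0],[0,-16,0,0,0,0],[0,-16,0,0,0,0],[0,-16,0,0,0,0]]

```text
time_s: 19.85
ee_pos: [0.516, 0.089, 0.2019]
tcp_rot: [-1.573, 0.0, 1.69]
force: [-1.0, 0.0, -1.9]
opening: 0.704
```

```bash
python3 - <<'E'
from h import *
im,T=snap('w6');s=arm.get_state();print(s['ee_pos'],s['tcp_rot'],s['force'],s['time_s'])
c=imaging.capture('scene')[:,:,::-1];cv2.imwrite('pics/s6.png',cv2.resize(c[150:370,180:450],None,fx=2.7,fy=2.7,interpolation=cv2.INTER_CUBIC))
cv2.imwrite('pics/w6c.png',cv2.resize(im[150:400,200:450],None,fx=2.4,fy=2.4,interpolation=cv2.INTER_CUBIC))
E
```

```text
[0.51509856 0.08900344 0.20038612] [-1.57007397e+00 -8.42758146e-05  1.69011328e+00] [ 0.19974833  0.70307585 -1.09528008] 19.9
```

View pics/w6c.png

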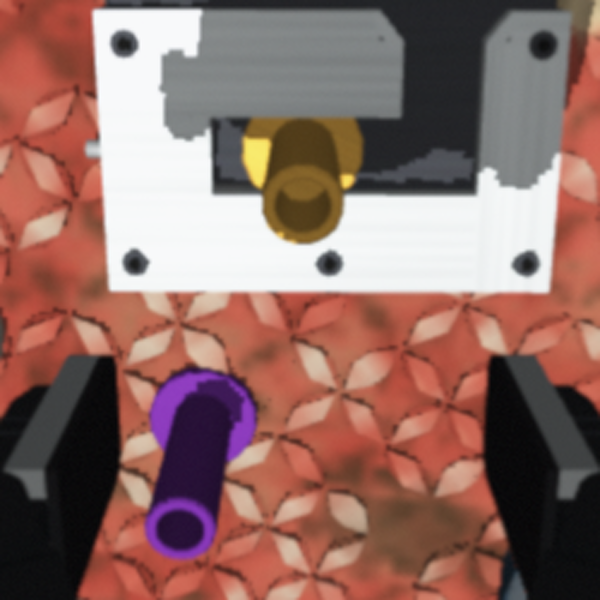

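View pics/s6.png

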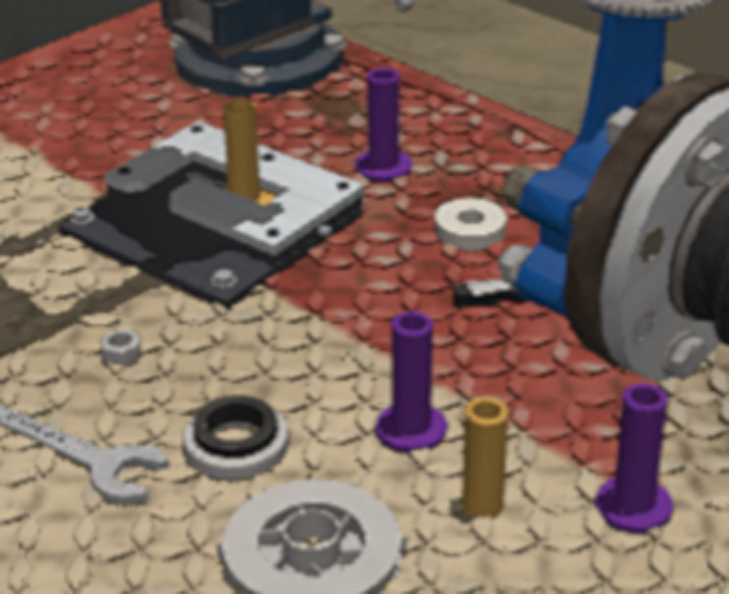

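```bash
python3 - <<'E'
from h import *
T=np.load('pics/w6.npy');f=lambda p:np.array([p])/2.4+[200,150]-.3
def fx(P): 
    d=P[0,:2]*1000-[489.2,96];c,q=.99286,.11926;return np.round([c*d[0]+q*d[1],-q*d[0]+c*d[1]],1)
print('top',fx(onz('wrist',f([303,203]),.09,T)))
print('flange lateral',fx(onz('wrist',f([303,147]),.016,T)))
for p,m in (([213,118],(11,-42)),([213,193],(39,-42)),([476,193],(39,52)),([403,118],(11,24))): print(m,fx(onz('wrist',f(p),.027,T)))
E
```

```text
top [24.3 -9.7]
flange lateral [24.  -9.6]
(11, -42) [ 11.4 -40.6]
(39, -42) [ 38.2 -41.3]
(39, 52) [38.1 51.4]
(11, 24) [11.4 24.8]
```

The bush is upright: its top and flange axes agree at fixture (24, -10) mm. First hard contact was felt at y of about -10 mm, so it still stands at the stop. The sleeve hasn't been touched. Handing in.

```bash
python3 -c "
from bench import arm
print(arm.close_job())"
```

```text
the job is handed in; nothing more can be done
None
```

The flanged brass bush is in the fixture, pressed home against the depth stop, released and left standing there. The job was handed in at about 20 s.

- **Loading:** I slid the bush through the mouth with its flange under the plate. I felt the slot's rear edge at the corner (about 6 N), backed off to the centre line and went along the cross leg in small steps.
- **Pressing:** The hard stop was felt at fixture y of about -10 mm. I built the force up to 10.3 N at the wrist (above 8 N for about 1 s), then eased off before opening the fingers. The highest sideways force I read was about 11 N, but force was read only at the end of each move.
- **Final check:** The axis is at about fixture (24, -10) mm. Its top and flange axes agree to 0.3 mm, so it is upright. The plain sleeve was not touched and looks unmoved.
- **Uncertain:** The touch pin's 0.4 N is close to the force sensor's noise, so I inferred that it bears on the bush from the bush's position and did not measure it. The plate corners I re-measured as a check were off by up to 1.4 mm. No other check failed or disagreed.

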